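Draw the spent cartridge from the bookshop printer and show it to the scanner

ROBOT

A 6-joint arm with a two-finger parallel gripper is mounted at the origin on the work surface. World frame = base frame: x ahead of the robot, y to its left, z up, the work surface at z = 0. Lengths are in mm, angles in degrees, forces in N, time in s.
With the tool pointing down it reaches from about 300 to 850 mm from the base axis. Payload 4.2 kg.
Tool frame: the origin (TCP) lies at the very end of the fingers, on their centre line; the grasp point (between the pads) lies 19 mm behind it (env.grip_point_offset is the distance from the TCP to the grasp point, in mm); z points along the fingers, y is the line along which they close (so a half turn about z gives the same grasp; the last joint's range is limited). The gripper opens to 91 mm and grips with 3 to 60 N. Pads are 32 mm wide; open, the fingers measure 118 mm over their backs; the gripper's body (76 mm by 178 mm) begins 60 mm behind the grasp point.
Start: joints at [-65.489, 18.312, 89.639, -0, 72.044, -1.146], TCP at [248.971, -518.321, 213.976] pointing down, gripper open.
Joint ranges: [-177.97, 177.97], [-48.28, 115.42], [12.27, 149.76], [-77.06, 257.06], [2.81, 150.46], [-146.56, 146.56]. Speed limits (degrees/s): [147.25, 147.25, 180, 180, 180, 180].

INTERFACE

Orientations are given as [roll, pitch, yaw] about the fixed x, y, z axes, in that order (R = Rz(yaw) Ry(pitch) Rx(roll)).
In Python, from workcell import env gives the robot as it stands. The module is installed in compiled form; this text tells all that it offers.
- The arm moves only by the tool arm_command, never from a script. Its argument "rows" is a list of rows, each an object with "delta_pos": the shift along the tool's x, y, z in mm, a list of three; "roll": the turn about the tool's z in units of 5 degrees (1.0 is 5 degrees); "jaw": the opening in per cent of the stroke, from 0 (shut) to 100 (fully open). A call has 1 to 20 rows; each row is the pose to reach, as a shift and turn from the pose commanded when the call began, along the tool's axes at that moment; what a row does not reach only later rows make up. A row lasts 1/12 s, in which the tool goes at most 41.7 mm and 7.16 degrees, less where a joint would pass 70% of its speed; a pose out of reach is approached as far as the arm can. A call with a gripper value outside its range is refused whole. The fingers move at their own pace and stop on an object; "squeeze" is the grip in N (left out, the last holds). Time passes only in rows, so rows that repeat a pose let the fingers close. It gives the time, the measured TCP pose, the force, the opening and the grip force at its end, in the units of the state.
- env.state(): the state, without advancing time (a new reading comes with each control period).
- env.grab_frame(name): name is "side" or "top" or "wrist"; returns a dict with "img" (420x560x3 uint8, blue, green, red), "z_map" (420x560 float32, mm along the optical axis (not along the pixel's ray), 0 where there is no reading), "fov_y" (degrees; the focal length in pixels is half the picture's height over the tangent of half this angle, whatever the lens; pixels are square), "cx", "cy" (the principal point, pixels), "dist" ([k1, k2, p1, p2, k3] as OpenCV has them; the pictures are not rectified), "R" (3x3) and "t" (3): a world point X has camera coordinates R X + t; the wrist camera has in their place "T_tool_cam" (4x4, takes a point from camera to tool coordinates, whose origin is the TCP and whose axes are the flange's). Camera axes: x right, y down, z forward; pixel columns grow to the right and rows downward; lengths in mm; the calibration is good to about 2 mm. A picture is of the moment at which its call begins: read the wrist's pose just before it.
- env.job_done(): hands the job in; it is judged then, once.
The state is a dict: "time_s": time; "qpos": joint angles; "qvel": joint speeds; "effort": joint torques, N m; "ee_pos": TCP position; "ee_rot": TCP orientation; "force": force on the tool from outside, world axes, zero at the start; "torque": the same for the moment, N m; "gripper_width": finger opening in mm; "gripper_force": force on a finger pad.
Only numpy, scipy, OpenCV 4.12 (cv2) and the standard library are available. Lean on these libraries where they do the work, as an engineer would, in place of code of your own. Each camera call takes 0.05 s, during which the arm holds its last target. There are 200 camera calls.

TASK

The counter printer's yellow-topped ink cartridge is spent. Swing the printer's dark cover flap up and all the way back (it has an orange bar to lift it by) so that it stays open, then draw the yellow-topped cartridge (only that one) up out of the printer and hold it upright, centred over the dark glass of the white scanner with its underside about 8 cm above the glass, without touching the scanner with it. Finish while still holding the cartridge there, still and in the gripper, with the flap left open, the blue-topped cartridge still in its bay and the other things on the counter left alone.

Things in the scene. Friction and masses are not known exactly. Their poses are not given: they have to be found in the camera images.
- flap (a joint): angle of the printer's dark cover flap: 0 = shut and level, grows as it opens, pi/2 = upright, 1.75 = fully back at its stop. It starts shut or a little ajar (up to 0.25). A friction hinge: it stays where it is left; about 2 N at the bar lifts it. The flap is 125 mm from hinge to front edge, 238 mm wide, 7 mm thick, 0.16 kg
- flap_hinge (a point): centre of the flap's hinge axis (half-way through the flap's thickness), 114.5 mm above the counter, at the far edge of the printer's well. The axes are the flap's: y along the hinge, x from the front edge towards the hinge; the flap opens by turning positively about y, its front edge going up and then back, away from the front
- flap_bar (a point): centre of the orange bar by which the flap is lifted: a round bar 10 mm thick and 90 mm long along y, parallel to the hinge and 163 mm from it, carried on two thin steel arms 38 mm in front of the flap's front edge, in the flap's mid plane. 33 mm free between bar and front edge, 80 mm free along y between the arms. The round bar can turn in a grip. Axes as flap_hinge
- printer: grey desk printer, fixed to the counter, 195 mm deep (x), 260 mm wide (y), 110 mm high. Origin on the counter, mid-width, 85 mm behind its front face and 110 mm before its rear; x points from the front to the rear, z up. The hinge is at x = +45 mm. A sheet of paper standing on its rear top is for looks only
- well (a point): centre of the floor of the open-topped well under the flap, 30 mm above the counter; axes as the printer. The well reaches from x -60 to +65 mm and y -110 to +110 mm, its walls 80 mm up. Two bays stand on its floor at x -10 mm, y +45 and -45 mm, each with a white rim 15 mm high, 55 x 31 mm outside, 49 x 25 mm inside
- spent_mid (a point): centre (half-way up) of the spent ink cartridge with the YELLOW top, hidden under the flap in one of the two bays: a black upright block 46 mm (its x, along the printer's x) by 22 mm (its y) by 66 mm high (z up), 40 to 85 g, loose in its bay with 1.5 mm play; its top is 96 mm above the counter, its underside 30 mm. It lifts straight up freely
- full_mid (a point): centre (half-way up) of the good cartridge with the BLUE top in the other bay: same shape and size; must stay there
- scanner: white flat code scanner, fixed to the counter, 150 x 150 mm and 45.5 mm high. Origin on the counter under its centre, z up
- glass (a point): centre of the scanner's dark glass window (105 x 105 mm, marked with a red cross), on the scanner's top, 45.5 mm above the counter
- book_red: red book lying flat, 190 x 125 x 28 mm, origin under its centre; bystander
- book_blue: blue book lying flat, 210 x 140 x 22 mm, origin under its centre; bystander
- mug: white mug, 80 mm across, 90 mm high, origin under its centre; bystander
- glue_jar: small jar with a red cap, 60 mm across, 80 mm high, origin under its centre; bystander
- tape: roll of clear tape lying flat, 90 mm across, 30 mm high, origin under its centre; bystander
- stapler: red and black stapler, 130 (x) x 34 x 49 mm, origin under its centre; bystander
Not all that is in view belongs to the job. Of the things shaped like the scanner, the white one is meant.

How it is judged:
By the outcome, as a careful person would: the job done as asked, in the order asked, and still so for the second after the job is handed in, while the arm keeps its last pose, push and grip.
It also fails if it takes over 54 s, if anything falls off the work surface, if the arm or the gripper's body presses on something with over 40 N, if the wrist force passes 120 N, or if a joint passes its speed limit or range.

## Working session

There is one attempt and no reset: what is moved stays moved. The work goes in short steps, Python scripts to look and compute and a tool call to move; the robot and the scene stay as the last step left them, time stands still between calls to the robot, and variables do not carry over. Pictures are saved under pics/ and viewed, at most 10 in all, crops included, and the job is handed in when it is done.

Besides the shell and the picture viewer there is one more tool, called after "Call:" as name(argument=value, ...), one argument or row to a line, values as JSON. arm_command: Moves the arm, as the interface text tells. Its arguments: {"type":"object","properties":{"rows":{"type":"array"},"squeeze":{"type":"number"}},"required":["rows"]}

```bash
mkdir -p pics; cat > h.py <<'E'
import numpy as np, cv2, pickle
from scipy.spatial.transform import Rotation as Ro
from workcell import env
def shot(n,f):
    s=env.state(); d=env.grab_frame(n); d['s']=s
    cv2.imwrite(f'pics/{f}.png',d['img']); pickle.dump(d,open(f'{f}.pkl','wb')); return d
def load(f): return pickle.load(open(f'{f}.pkl','rb'))
def pose(s): 
    return Ro.from_euler('xyz',s['ee_rot'],degrees=True).as_matrix(),np.array(s['ee_pos'])
def cam(d):
    h=d['img'].shape[0]; f=h/2/np.tan(np.radians(d['fov_y'])/2)
    K=np.array([[f,0,d['cx']],[0,f,d['cy']],[0,0,1]])
    if 'R' in d: R=np.array(d['R']);C=-R.T@np.array(d['t']);A=R.T
    else:
        Rt,p=pose(d['s']);T=np.array(d['T_tool_cam']);A=Rt@T[:3,:3];C=Rt@T[:3,3]+p
    return K,A,C
def rays(d,px):
    K,A,C=cam(d)
    u=cv2.undistortPoints(np.array(px,float).reshape(-1,1,2),K,np.array(d['dist'],float)).reshape(-1,2)
    return C,np.c_[u,np.ones(len(u))],A
def onz(d,px,z):
    C,u,A=rays(d,px); r=u@A.T; return C+r*((z-C[2])/r[:,2])[:,None]
def depth(d,px):
    C,u,A=rays(d,px); z=np.array([d['z_map'][int(round(v)),int(round(x))] for x,v in px]); return C+(u*z[:,None])@A.T
def proj(d,X):
    K,A,C=cam(d); return cv2.projectPoints((np.array(X,float).reshape(-1,3)-C)@A,np.zeros(3),np.zeros(3),K,np.array(d['dist'],float))[0].reshape(-1,2)
E
python3 - <<'E'
from h import *
s=env.state();print(s, env.grip_point_offset)
a=shot('top','top0');b=shot('side','side0')
print(cam(a)[2],cam(b)[2])
E
```

```text
{'time_s': 0.0, 'qpos': array([-6.54900883e+01,  1.83502870e+01,  8.97078242e+01,  1.20966494e-03,
        7.20434889e+01, -1.14493058e+00]), 'qvel': array([ 0.02018125, -0.02491688,  0.04637698, -0.0502629 ,  0.03457347,
        0.04476339]), 'effort': array([ 1.21481127e-03, -4.12454188e+01, -2.31974477e+01,  7.27169146e-02,
        4.57131083e-02, -1.55977777e-04]), 'ee_pos': array([ 248.74627423, -517.8366845 ,  213.12424993]), 'ee_rot': array([-1.79898443e+02, -3.17996916e-03,  2.56544655e+01]), 'force': array([ 0.01240512,  0.53805229, -0.05650582]), 'torque': array([-0.00941147, -0.0130593 , -0.00366763]), 'gripper_force': 0.0, 'gripper_width': 90.96016689591094} 18.8
[ 209.00940944  -44.03723414 1302.98617856] [  100.43490379 -1006.23106732   754.49866588]
```

View pics/top0.png

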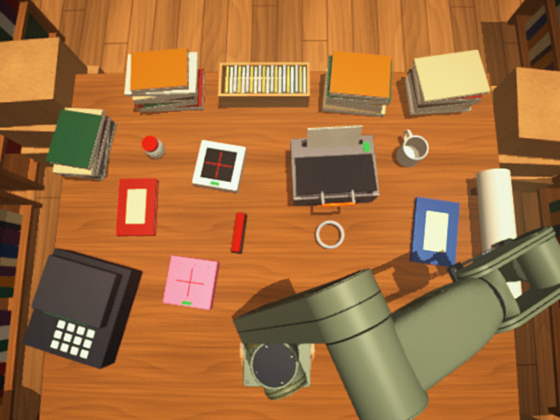

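View pics/side0.png

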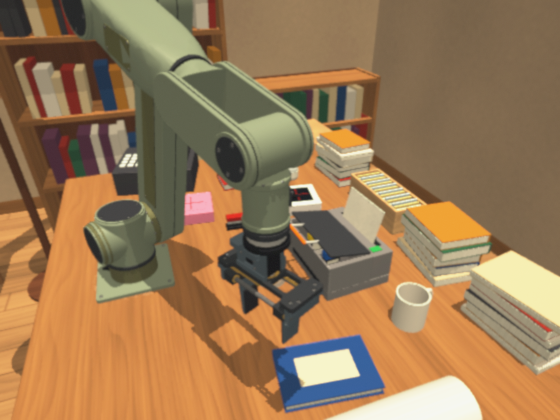

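The top view shows the printer at (335,168) with its orange bar near (333,206). The white scanner is at (219,165), and the pink look-alike at (190,283) is not the target. The side view shows the flap slightly ajar with things visible beneath it.

```bash
python3 - <<'E'
from h import *
a=load('top0');b=load('side0')
for n,d,(x0,x1,y0,y1) in(('top',a,(290,380,190,220)),('side',b,(270,340,200,270))):
    hsv=cv2.cvtColor(d['img'],cv2.COLOR_BGR2HSV)
    m=cv2.inRange(hsv,(5,190,190),(20,255,255)); k=np.zeros_like(m);k[y0:y1,x0:x1]=m[y0:y1,x0:x1]
    c,l,st,ce=cv2.connectedComponentsWithStats(k)
    for i in range(1,c):
        if st[i,4]>8: print(n,st[i],ce[i],depth(d,[ce[i]]))
# white scanner: dark glass and white outline
hsv=cv2.cvtColor(a['img'],cv2.COLOR_BGR2HSV)
m=cv2.inRange(hsv,(0,0,170),(180,60,255));k=np.zeros_like(m);k[130:200,185:252]=m[130:200,185:252]
r=cv2.minAreaRect(cv2.findNonZero(k));print('scanner',r,onz(a,[r[0]],45.5),depth(a,[r[0]]))
print(onz(a,cv2.boxPoints(r),45.5).round())
px=[(290,135),(292,203),(380,201),(374,136),(293,158),(375,158)]
px=[(297,192),(377,189),(299,162),(375,160),(335,190),(335,162),(335,176)]
print(np.c_[px,depth(a,px).round(1)])
big=cv2.resize(a['img'][115:225,275:395],None,fx=5,fy=5,interpolation=2)
s=cv2.resize(b['img'][180:300,260:400],None,fx=5,fy=5,interpolation=2)
cv2.imwrite('pics/ct.png',big);cv2.imwrite('pics/cs.png',s)
E
```

```text
top [322 197  58  11 224] [353.33482143 204.09821429] [[ 437.37370781 -226.71338334  149.8937631 ]]
top [290 207  20   8 135] [298.75555556 210.14814815] [[446.19515903 -70.29304395  -1.77000881]]
top [314 207  18   5  48] [320.9375     209.95833333] [[ 446.64698377 -143.20696208    1.22140412]]
top [341 209  39  11 253] [363.94466403 213.48221344] [[ 435.12071603 -283.89868621    3.77091536]]
top [290 218  24   2  42] [300.38095238 218.57142857] [[416.60099293 -75.43697746   7.48860732]]
side [290 225  15  19  56] [296.98214286 234.28571429] [[ 434.36724657 -191.28658381  150.98472018]]
scanner ((218.55770874023438, 164.71151733398438), (45.69505310058594, 45.10670471191406), 11.309932708740234) [[587.28190791 192.82925383  45.5       ]] [[587.85746887 193.18965831  43.58667045]]
[[528. 278.  46.]
 [679. 257.  46.]
 [648. 106.  46.]
 [498. 131.  46.]]
[[ 297.   192.   473.9  -62.1  145.3]
 [ 377.   189.   492.2 -306.1  111.3]
 [ 299.   162.   573.1  -68.4  123. ]
 [ 375.   160.   583.6 -303.   113.3]
 [ 335.   190.   482.  -175.1  138.7]
 [ 335.   162.   573.2 -178.3  123.9]
 [ 335.   176.   526.6 -176.5  132.9]]
```

View pics/ct.png

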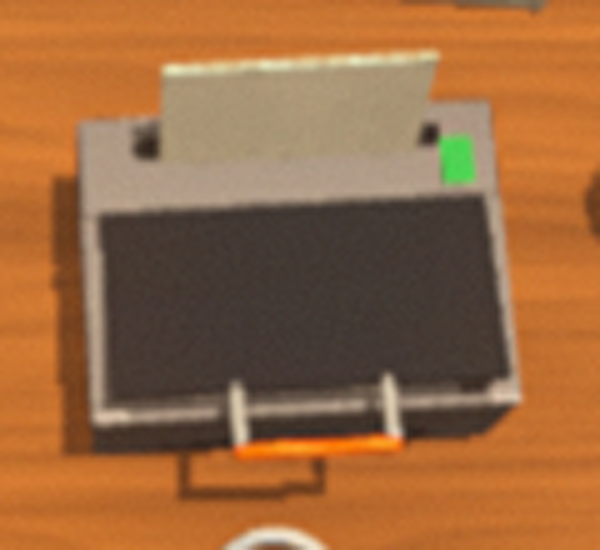

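View pics/cs.png

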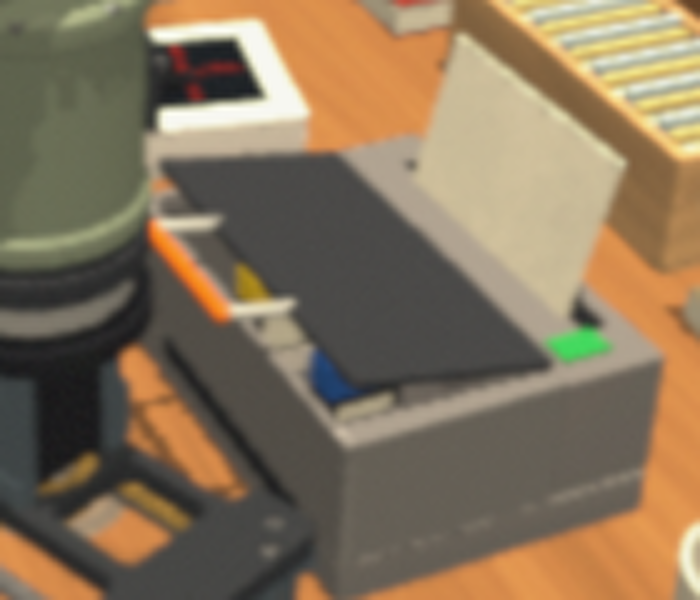

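The crops confirm it. The yellow top, about (309,235) in the side view, is in the far (+y) bay. The blue top, about (327,255), is in the near (-y) bay. The bar runs from (322,205) to (355,203) in the top view.

```bash
python3 - <<'E'
from h import *
a=load('top0');b=load('side0')
f=lambda x,y:(275+x/5,115+y/5)
def sf(x,y): return (260+x/5,180+y/5)
p=onz(a,[f(237,450),f(400,442)],149);print('bar top',p,p.mean(0),np.linalg.norm(p[1]-p[0]))
q=onz(b,[sf(155,230),sf(222,312)],149);print('bar side',q)
h=onz(a,[f(103,213),f(487,195)],118);print('hinge',h,h.mean(0),np.linalg.norm(h[1]-h[0]))
g=onz(a,[f(80,122),f(490,102),f(520,402),f(95,425)],110);print('printer top corners',g,g.mean(0))
for v in (p,h): print(np.degrees(np.arctan2(*(v[0]-v[1])[:2])))
y=onz(b,[sf(247,278),sf(332,372)],96);print('yel,blue',y)
# small tolerance depth near bar
print(depth(a,[f(240,448),f(320,446),f(398,442)]))
E
```

```text
bar top [[ 434.42775485 -136.36304325  149.        ]
 [ 439.65662785 -231.78122517  149.        ]] [ 437.04219135 -184.07213421  149.        ] 95.5613444611056
bar side [[ 435.02468756 -145.13368429  149.        ]
 [ 439.66680806 -230.00622013  149.        ]]
hinge [[ 588.71823038  -58.06787161  118.        ]
 [ 601.33245483 -294.68452161  118.        ]] [ 595.02534261 -176.37619661  118.        ] 236.95264867133395
printer top corners [[ 650.74047548  -43.66073636  110.        ]
 [ 665.01624869 -300.56179895  110.        ]
 [ 472.58546573 -311.75707621  110.        ]
 [ 457.08224736  -53.60030313  110.        ]] [ 561.35610932 -177.39497866  110.        ]
-3.1366454130409114
-3.051595482468128
yel,blue [[ 495.99497445 -135.9175238    96.        ]
 [ 503.55439944 -234.23434948   96.        ]]
[[ 435.26997318 -137.98034685  150.82359272]
 [ 435.60598111 -184.03056087  156.28292001]
 [ 469.63152307 -254.86247703   -1.00396978]]
```

Call:
arm_command(
  rows=[
    {"delta_pos": [26,-18,-2],"roll": -1.1,"jaw": 60},
    {"delta_pos": [52,-37,-4],"roll": -2.2,"jaw": 60},
    {"delta_pos": [78,-55,-6],"roll": -3.3,"jaw": 60},
    {"delta_pos": [104,-73,-8],"roll": -4.4,"jaw": 60},
    {"delta_pos": [130,-91,-10],"roll": -5.5,"jaw": 60},
    {"delta_pos": [157,-110,-12],"roll": -6.7,"jaw": 60},
    {"delta_pos": [183,-128,-14],"roll": -7.8,"jaw": 60},
    {"delta_pos": [209,-146,-15],"roll": -9,"jaw": 60},
    {"delta_pos": [235,-165,-16],"roll": -10.1,"jaw": 60},
    {"delta_pos": [261,-183,-17],"roll": -11.2,"jaw": 60},
    {"delta_pos": [288,-201,-17],"roll": -12.3,"jaw": 60},
    {"delta_pos": [314,-220,-17],"roll": -13.48,"jaw": 60},
    {"delta_pos": [314,-220,-17],"roll": -13.48,"jaw": 60},
    {"delta_pos": [314,-220,-17],"roll": -13.48,"jaw": 60},
    {"delta_pos": [314,-220,-17],"roll": -13.48,"jaw": 60},
  ],
)

```text
time_s: 1.35
ee_pos: [436.4, -184.2, 230.7]
ee_rot: [-179.9, 0.0, 93.0]
force: [0.4, -1.3, -0.2]
gripper_width: 54.8
gripper_force: 0.0
```

```bash
python3 - <<'E'
from h import *
w=shot('wrist','w1');s=w['s'];print(s['ee_pos'],s['ee_rot'],s['gripper_width'],s['qpos'])
hsv=cv2.cvtColor(w['img'],cv2.COLOR_BGR2HSV)
m=cv2.inRange(hsv,(5,190,190),(20,255,255));c,l,st,ce=cv2.connectedComponentsWithStats(m)
for i in range(1,c):
    if st[i,4]>150: print(st[i],ce[i],depth(w,[ce[i]]),onz(w,[ce[i]],151))
print(proj(w,[[437,-184,151]]))
E
```

```text
[ 436.40059052 -184.22131812  230.67757432] [-1.79948503e+02  1.78268478e-02  9.30439518e+01] 54.820763625875216 [-2.42496255e+01  8.50835902e+00  1.00440956e+02 -4.17076749e-02
  7.10882788e+01 -2.72800384e+01]
[273 147  11  83 606] [278.5660066  189.63366337] [[ 435.71939604 -160.64434364  151.35979821]] [[ 435.72491717 -160.71594491  151.        ]]
[[278.58701072 222.26042122]]
```

View pics/w1.png

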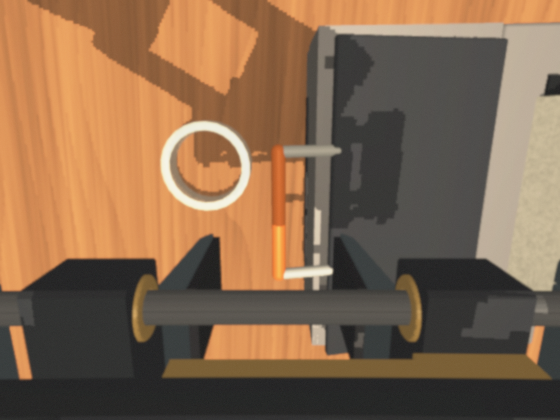

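The wrist view shows the orange bar vertical at column 278, rows 146 to 278, with nothing lying between the fingers and the bar.

Call:
arm_command(
  rows=[
    {"delta_pos": [3,-1,10],"roll": 0,"jaw": 35},
    {"delta_pos": [3,-1,25],"roll": 0,"jaw": 35},
    {"delta_pos": [3,-1,40],"roll": 0,"jaw": 35},
    {"delta_pos": [3,-1,52],"roll": 0,"jaw": 35},
    {"delta_pos": [3,-1,64],"roll": 0,"jaw": 35},
    {"delta_pos": [3,-1,75],"roll": 0,"jaw": 35},
    {"delta_pos": [3,-1,84],"roll": 0,"jaw": 35},
    {"delta_pos": [3,-1,91],"roll": 0,"jaw": 35},
    {"delta_pos": [3,-1,96],"roll": 0,"jaw": 35},
    {"delta_pos": [3,-1,96],"roll": 0,"jaw": 35},
    {"delta_pos": [3,-1,96],"roll": 0,"jaw": 0},
    {"delta_pos": [3,-1,96],"roll": 0,"jaw": 0},
    {"delta_pos": [3,-1,96],"roll": 0,"jaw": 0},
    {"delta_pos": [3,-1,96],"roll": 0,"jaw": 0},
    {"delta_pos": [3,-1,96],"roll": 0,"jaw": 0},
    {"delta_pos": [3,-1,96],"roll": 0,"jaw": 0},
  ],
  squeeze=12,
)

```text
time_s: 2.73
ee_pos: [437.4, -181.2, 135.6]
ee_rot: [179.8, 0.1, 93.1]
force: [5.4, 2.1, -1.0]
gripper_width: 9.9
gripper_force: 12.0
```

Call:
arm_command(
  rows=[
    {"delta_pos": [0,3,-6],"roll": 0,"jaw": 0},
    {"delta_pos": [0,5,-13],"roll": 0,"jaw": 0},
    {"delta_pos": [0,9.5,-26.5],"roll": 0,"jaw": 0},
    {"delta_pos": [0,15,-39.5],"roll": 0,"jaw": 0},
    {"delta_pos": [0,22,-52],"roll": 0,"jaw": 0},
    {"delta_pos": [0,30,-64],"roll": 0,"jaw": 0},
    {"delta_pos": [0,39,-75],"roll": 0,"jaw": 0},
    {"delta_pos": [0,48.5,-85.5],"roll": 0,"jaw": 0},
    {"delta_pos": [0,59,-94.5],"roll": 0,"jaw": 0},
    {"delta_pos": [0,59,-94.5],"roll": 0,"jaw": 0},
  ],
)

```text
time_s: 3.57
ee_pos: [495.8, -177.7, 231.0]
ee_rot: [179.9, 0.0, 93.1]
force: [-0.2, 0.5, 0.1]
gripper_width: 9.3
gripper_force: 12.0
```

Call:
arm_command(
  rows=[
    {"delta_pos": [0,11.5,-8.5],"roll": 0,"jaw": 0},
    {"delta_pos": [0,23.5,-16],"roll": 0,"jaw": 0},
    {"delta_pos": [0,36,-22.5],"roll": 0,"jaw": 0},
    {"delta_pos": [0,49.5,-27.5],"roll": 0,"jaw": 0},
    {"delta_pos": [0,63,-31.5],"roll": 0,"jaw": 0},
    {"delta_pos": [0,77,-34.5],"roll": 0,"jaw": 0},
    {"delta_pos": [0,91,-36],"roll": 0,"jaw": 0},
    {"delta_pos": [0,105.5,-36.5],"roll": 0,"jaw": 0},
    {"delta_pos": [0,119.5,-35.5],"roll": 0,"jaw": 0},
    {"delta_pos": [0,127,-34.5],"roll": 0,"jaw": 0},
    {"delta_pos": [0,131,-34],"roll": 0,"jaw": 0},
    {"delta_pos": [0,131,-34],"roll": 0,"jaw": 0},
  ],
)

```text
time_s: 4.57
ee_pos: [625.4, -170.6, 263.2]
ee_rot: [-180.0, -0.0, 93.1]
force: [1.3, 2.8, 0.1]
gripper_width: 9.6
gripper_force: 12.0
```

Call:
arm_command(
  rows=[
    {"delta_pos": [0,3,0.5],"roll": 0,"jaw": 0},
    {"delta_pos": [0,5,1],"roll": 0,"jaw": 0},
    {"delta_pos": [0,7,1.5],"roll": 0,"jaw": 0},
    {"delta_pos": [0,7,1.5],"roll": 0,"jaw": 0},
  ],
)

```text
time_s: 4.9
ee_pos: [629.0, -170.4, 262.5]
ee_rot: [-179.6, -0.0, 93.0]
force: [-8.9, 1.7, 5.6]
gripper_width: 9.5
gripper_force: 12.0
```

Call:
arm_command(
  rows=[
    {"delta_pos": [0,-3,0],"roll": 0,"jaw": 0},
    {"delta_pos": [0,-3,0],"roll": 0,"jaw": 40},
    {"delta_pos": [0,-3,0],"roll": 0,"jaw": 40},
    {"delta_pos": [0,-3,0],"roll": 0,"jaw": 40},
    {"delta_pos": [0,-3,0],"roll": 0,"jaw": 40},
    {"delta_pos": [0,-3,-15],"roll": 0,"jaw": 40},
    {"delta_pos": [0,-3,-35],"roll": 0,"jaw": 40},
    {"delta_pos": [0,-3,-55],"roll": 0,"jaw": 40},
    {"delta_pos": [-5,-25,-60],"roll": 0,"jaw": 40},
    {"delta_pos": [-10,-50,-60],"roll": 0,"jaw": 40},
    {"delta_pos": [-15,-75,-60],"roll": 0,"jaw": 40},
    {"delta_pos": [-15,-95,-60],"roll": 0,"jaw": 40},
    {"delta_pos": [-15,-95,-60],"roll": 0,"jaw": 40},
    {"delta_pos": [-15,-95,-60],"roll": 0,"jaw": 40},
  ],
)

```text
time_s: 6.07
ee_pos: [538.0, -191.0, 322.5]
ee_rot: [179.9, 0.0, 93.0]
force: [1.0, -0.4, -0.5]
gripper_width: 36.5
gripper_force: 0.0
```

```bash
python3 - <<'E'
from h import *
w=shot('wrist','w2');s=w['s'];print(s['ee_pos'],s['ee_rot'],s['gripper_width'],s['qpos'],cam(w)[2],w['T_tool_cam'])
hsv=cv2.cvtColor(w['img'],cv2.COLOR_BGR2HSV)
for n,lo,hi in(('y',(22,150,90),(35,255,255)),('b',(100,120,60),(130,255,255))):
    m=cv2.inRange(hsv,lo,hi);c,l,st,ce=cv2.connectedComponentsWithStats(m)
    for i in range(1,c):
        if st[i,4]>150: 
            r=cv2.minAreaRect(cv2.findNonZero((l==i).astype('uint8')))
            print(n,st[i],ce[i],r,depth(w,[r[0]]),onz(w,[r[0]],96))
E
```

```text
[ 537.9624144  -190.98756798  322.52171727] [1.79919616e+02 4.05767672e-02 9.30001739e+01] 36.54968563878219 [-2.06973495e+01  1.52674309e+01  7.85670850e+01 -4.85953017e-03
  8.60755696e+01 -2.36972232e+01] [ 533.10357751 -117.5956205   493.24503986] [[-5.75703587e-04 -9.65779044e-01 -2.59365586e-01  7.34247369e+01]
 [ 9.99999818e-01 -5.09759690e-04 -3.21508561e-04 -7.71322796e-01]
 [ 1.78292110e-04 -2.59365724e-01  9.65779162e-01 -1.70776615e+02]
 [ 0.00000000e+00  0.00000000e+00  0.00000000e+00  1.00000000e+00]]
y [239 116  44  20 866] [260.7482679  125.47806005] ((260.5, 125.5), (42.99999237060547, 18.999996185302734), -0.0) [[ 517.68834513 -130.0331633    95.94014124]] [[ 517.69066762 -130.03128943   96.        ]]
b [243 196  40  23 865] [262.20809249 207.53063584] ((262.5, 207.0), (22.0, 39.0), 90.0) [[ 523.4264364  -217.02536667   96.415979  ]] [[ 523.41629227 -217.12959463   96.        ]]
```

View pics/w2.png

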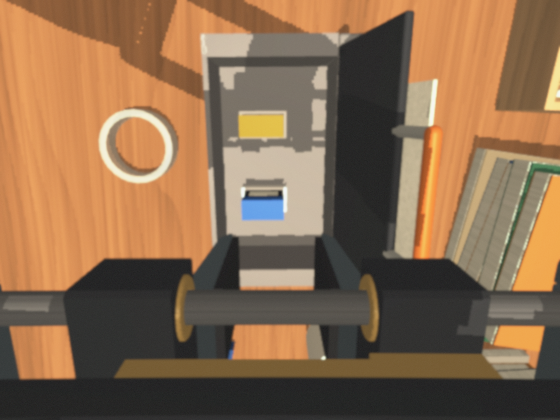

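The flap stands fully back. The yellow top is at (260,125) and the blue top at (262,207). The wrist x estimate disagrees with the top view by about 20 mm, so I'll cross-check with the tape roll, the scanner and a new top view.

```bash
python3 - <<'E'
from h import *
t=shot('top','top1');sd=shot('side','side1');w=shot('wrist','w3')
def find(d,lo,hi,z,mn=12):
    hsv=cv2.cvtColor(d['img'],cv2.COLOR_BGR2HSV);m=cv2.inRange(hsv,lo,hi);c,l,st,ce=cv2.connectedComponentsWithStats(m)
    return [(ce[i].round(1),st[i,4],onz(d,[ce[i]],z).round(1)[0],depth(d,[ce[i]]).round(1)[0]) for i in range(1,c) if st[i,4]>mn and 100<ce[i][0]<460]
for n,d in(('t',t),('s',sd),('w',w)):
    print(n,'K',cam(d)[0][0],d['cy'],d['dist'])
    for r in find(d,(22,150,90),(35,255,255),96): print(n,'yel',*r)
    for r in find(d,(105,150,60),(130,255,255),96): print(n,'blu',*r)
print('state',env.state()['ee_pos'])
w1=load('w1');print('tape t',onz(t,[(329.5,235)],30),'w1',onz(w1,[(206,165)],30),'w2',onz(w,[(138,146)],30))
for nm,z,x in(('tape',30,None),):
    print(depth(t,[(329.5,222)]),depth(w1,[(170,165)]),depth(w,[(102,146)]))
E
```

```text
t K [401.64511282   0.         282.86757049] 205.74602259422556 [-0.05876372  0.          0.          0.          0.        ]
t yel [299.  78.] 25 [868.9 -69.   96. ] [871.6 -69.1  91.1]
s K [398.24620211   0.         277.93139193] 215.56733560113415 [0.03045667 0.         0.         0.         0.        ]
s yel [315.7 235.7] 163 [ 512.8 -142.7   96. ] [ 513.4 -141.5   95. ]
s blu [330.9 252.9] 160 [ 518.  -232.3   96. ] [ 518.6 -231.4   95.2]
s blu [324.4 371.9] 3141 [ 340.9 -567.2   96. ] [ 368.2 -517.3   21.2]
w K [371.35636253   0.         276.39504437] 214.07924259433764 [0.02487412 0.         0.         0.         0.        ]
w yel [259.9 125.9] 893 [ 518. -130.   96.] [ 518.  -130.    96.4]
w blu [261.1 199. ] 89 [ 522.5 -207.5   96. ] [ 522.3 -209.4   87.7]
state [ 539.15546562 -190.58987454  321.50796337]
tape t [[ 360.57059345 -167.49830183   30.        ]] w1 [[ 363.82734642 -163.64340005   30.        ]] w2 [[ 367.36858342 -164.23616201   30.        ]]
[[295.98489479 -99.81317246 730.37413315]] [[ 327.63476987 -165.78961579   28.63034403]] [[ 324.07137753 -166.65072187   30.62726704]]
```

```bash
python3 - <<'E'
from h import *
w=load('w3')
for row in (90,126,165,203):
    px=[(c,row) for c in range(190,450,4)];P=depth(w,px)
    print(row,' '.join(f'{c[0]}:{p[0]:.0f},{p[2]:.0f}' for c,p in zip(px,P)))
px=[(262,r) for r in range(30,230,5)];P=depth(w,px)
print(' '.join(f'{c[1]}:{p[1]:.0f},{p[2]:.0f}' for c,p in zip(px,P)))
E
```

```text
90 190:425,-0 194:429,-1 198:435,-1 202:440,0 206:465,110 210:466,97 214:466,72 218:466,42 222:469,31 226:474,30 230:478,30 234:483,29 238:488,29 242:493,30 246:497,31 250:502,29 254:507,30 258:511,31 262:516,31 266:521,29 270:525,30 274:530,31 278:535,29 282:540,30 286:544,30 290:549,31 294:554,30 298:559,29 302:563,29 306:568,30 310:573,29 314:577,30 318:582,30 322:587,30 326:591,37 330:591,72 334:591,100 338:592,119 342:594,129 346:596,141 350:598,150 354:599,159 358:601,166 362:602,176 366:604,184 370:605,192 374:607,198 378:608,205 382:609,212 386:610,217 390:611,223 394:612,229 398:614,233 402:616,234 406:619,233 410:640,177 414:641,184 418:643,187 422:645,192 426:645,198 430:647,201 434:649,204 438:735,1 442:739,1 446:746,-2
126 190:424,0 194:429,1 198:435,1 202:439,-1 206:465,109 210:468,108 214:468,82 218:469,55 222:470,32 226:474,29 230:479,29 234:484,29 238:495,95 242:500,98 246:504,97 250:508,97 254:512,97 258:516,97 262:520,96 266:524,97 270:528,94 274:533,95 278:537,96 282:541,96 286:547,30 290:552,31 294:556,31 298:561,31 302:566,30 306:571,28 310:576,31 314:581,31 318
[... 1625 characters left out ...]
611,196 370:613,203 374:614,210 378:615,217 382:616,225 386:617,231 390:619,233 394:622,233 398:645,175 402:646,180 406:647,187 410:648,193 414:650,198 418:622,274 422:624,275 426:627,275 430:629,275 434:754,-1 438:760,-0 442:534,492 446:770,0
30:-21,-0 35:-47,111 40:-51,111 45:-55,109 50:-60,110 55:-64,111 60:-65,86 65:-65,46 70:-69,28 75:-74,30 80:-80,30 85:-85,30 90:-91,31 95:-96,29 100:-102,29 105:-108,31 110:-113,29 115:-119,97 120:-124,99 125:-129,94 130:-134,97 135:-139,95 140:-149,29 145:-155,30 150:-161,30 155:-167,29 160:-173,30 165:-179,30 170:-185,30 175:-192,29 180:-198,29 185:-205,29 190:-208,45 195:-209,68 200:-209,93 205:-214,95 210:-220,97 215:-225,96 220:-232,95 225:-257,31
```

The depth profile settles it. The well runs from x≈469 to 595, so the yellow cartridge at x≈518 sits at -11 in the well, as stated. I'll go above it with the camera on the front side (yaw 183) and take one close look.

Call:
arm_command(
  rows=[
    {"delta_pos": [5,-1,0],"roll": -1.4,"jaw": 50},
    {"delta_pos": [10,-3,0],"roll": -2.8,"jaw": 50},
    {"delta_pos": [15,-4,0],"roll": -4.2,"jaw": 50},
    {"delta_pos": [20,-6,0],"roll": -5.6,"jaw": 50},
    {"delta_pos": [25,-8,0],"roll": -7,"jaw": 50},
    {"delta_pos": [30,-9,0],"roll": -8.4,"jaw": 50},
    {"delta_pos": [35,-10,0],"roll": -9.8,"jaw": 50},
    {"delta_pos": [40,-12,0],"roll": -11.2,"jaw": 50},
    {"delta_pos": [45,-14,10],"roll": -12.6,"jaw": 50},
    {"delta_pos": [50,-15,30],"roll": -14,"jaw": 50},
    {"delta_pos": [55,-16,55],"roll": -15.4,"jaw": 50},
    {"delta_pos": [60,-17,80],"roll": -16.8,"jaw": 50},
    {"delta_pos": [60,-17,105],"roll": -18,"jaw": 50},
    {"delta_pos": [60,-17,130],"roll": -18,"jaw": 50},
    {"delta_pos": [60,-17,155],"roll": -18,"jaw": 50},
    {"delta_pos": [60,-17,170],"roll": -18,"jaw": 50},
    {"delta_pos": [60,-17,170],"roll": -18,"jaw": 50},
    {"delta_pos": [60,-17,170],"roll": -18,"jaw": 50},
    {"delta_pos": [60,-17,170],"roll": -18,"jaw": 50},
  ],
)

```text
time_s: 7.85
ee_pos: [519.4, -131.8, 152.9]
ee_rot: [-180.0, 0.1, -176.9]
force: [0.2, -0.9, -0.1]
gripper_width: 45.7
gripper_force: 0.0
```

```bash
python3 - <<'E'
from h import *
w=shot('wrist','w4');s=w['s'];print(s['ee_pos'],s['ee_rot'],s['force'],s['gripper_width'],s['qpos'])
hsv=cv2.cvtColor(w['img'],cv2.COLOR_BGR2HSV)
m=cv2.inRange(hsv,(22,130,60),(36,255,255));c,l,st,ce=cv2.connectedComponentsWithStats(m)
for i in range(1,c):
    if st[i,4]>150:
        r=cv2.minAreaRect(cv2.findNonZero((l==i).astype('uint8')));b=cv2.boxPoints(r)
        print(st[i],r,onz(w,b,96).round(1),onz(w,[r[0]],96),depth(w,[ce[i]]))
E
```

```text
[ 519.35976441 -131.78645448  152.88172304] [-1.79959227e+02  1.08319681e-01 -1.76923125e+02] [ 0.20208436 -0.91494023 -0.10336378] 45.679636557569765 [-1.54653372e+01  1.74637934e+01  1.00256714e+02 -4.76105125e-03
  6.21638297e+01 -1.08539955e+02]
[ 261  189   35   75 2473] ((278.0, 226.0), (74.0, 34.0), 90.0) [[ 491.1 -142.6   96. ]
 [ 490.  -121.4   96. ]
 [ 539.4 -118.2   96. ]
 [ 540.6 -140.5   96. ]] [[ 514.59480664 -130.69654071   96.        ]] [[ 514.6909511  -130.46464305   95.61889106]]
```

View pics/w4.png

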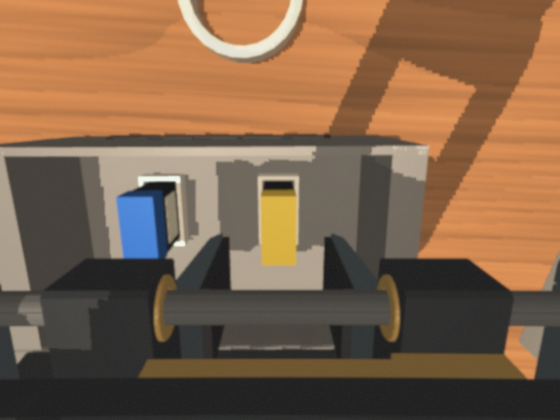

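The close view shows the yellow top at (278,226), centred between the fingers. The blue top is well to the left at (145,225), clear of them. Going down to grip.

Call:
arm_command(
  rows=[
    {"delta_pos": [3,1,12],"roll": 0,"jaw": 50},
    {"delta_pos": [3,1,26],"roll": 0,"jaw": 50},
    {"delta_pos": [3,1,40],"roll": 0,"jaw": 50},
    {"delta_pos": [3,1,53],"roll": 0,"jaw": 50},
    {"delta_pos": [3,1,66],"roll": 0,"jaw": 50},
    {"delta_pos": [3,1,78],"roll": 0,"jaw": 50},
    {"delta_pos": [3,1,87],"roll": 0,"jaw": 50},
    {"delta_pos": [3,1,92],"roll": 0,"jaw": 50},
    {"delta_pos": [3,1,92],"roll": 0,"jaw": 50},
    {"delta_pos": [3,1,92],"roll": 0,"jaw": 0},
    {"delta_pos": [3,1,92],"roll": 0,"jaw": 0},
    {"delta_pos": [3,1,92],"roll": 0,"jaw": 0},
    {"delta_pos": [3,1,92],"roll": 0,"jaw": 0},
    {"delta_pos": [3,1,92],"roll": 0,"jaw": 0},
    {"delta_pos": [3,1,92],"roll": 0,"jaw": 0},
    {"delta_pos": [3,1,92],"roll": 0,"jaw": 0},
  ],
  squeeze=20,
)

```text
time_s: 9.23
ee_pos: [515.4, -130.9, 60.6]
ee_rot: [-180.0, 0.1, -176.9]
force: [-0.2, 0.3, 3.5]
gripper_width: 21.9
gripper_force: 20.0
```

Call:
arm_command(
  rows=[
    {"delta_pos": [0,0,-5],"roll": 0,"jaw": 0},
    {"delta_pos": [0,0,-13],"roll": 0,"jaw": 0},
    {"delta_pos": [0,0,-23],"roll": 0,"jaw": 0},
    {"delta_pos": [0,0,-35],"roll": 0,"jaw": 0},
    {"delta_pos": [0,0,-48],"roll": 0,"jaw": 0},
    {"delta_pos": [0,0,-61],"roll": 0,"jaw": 0},
    {"delta_pos": [0,0,-74],"roll": 0,"jaw": 0},
    {"delta_pos": [0,0,-87],"roll": 0,"jaw": 0},
    {"delta_pos": [0,0,-100],"roll": 0,"jaw": 0},
    {"delta_pos": [0,0,-113],"roll": 0,"jaw": 0},
    {"delta_pos": [0,0,-124],"roll": 0,"jaw": 0},
    {"delta_pos": [0,0,-130],"roll": 0,"jaw": 0},
    {"delta_pos": [0,0,-130],"roll": 0,"jaw": 0},
  ],
)

```text
time_s: 10.32
ee_pos: [515.8, -131.0, 191.9]
ee_rot: [-179.9, 0.2, -176.9]
force: [-0.1, -0.7, -0.9]
gripper_width: 22.0
gripper_force: 20.0
```

```bash
python3 - <<'E'
from h import *
t=shot('top','top2');w=shot('wrist','w5');s=w['s'];print(s['ee_pos'],s['ee_rot'],s['force'],s['gripper_width'])
a=t
gray=a['img'][135:195,190:250].max(2)
m=np.zeros(a['img'].shape[:2],'uint8');m[148:182,203:236]=(a['img'][148:182,203:236].max(2)<110)*255
hsv=cv2.cvtColor(a['img'],cv2.COLOR_BGR2HSV)
red=cv2.inRange(hsv,(0,120,60),(8,255,255))|cv2.inRange(hsv,(170,120,60),(180,255,255))
g=m.copy();g[148:182,203:236]|=red[148:182,203:236]
r=cv2.minAreaRect(cv2.findNonZero(g));print('glass',r,onz(a,[r[0]],45.5),onz(a,cv2.boxPoints(r),45.5).round(1))
# yellow in wrist = cartridge top at TCP z+36
m=cv2.inRange(cv2.cvtColor(w['img'],cv2.COLOR_BGR2HSV),(22,130,60),(36,255,255));c,l,st,ce=cv2.connectedComponentsWithStats(m)
z=s['ee_pos'][2]+35.4
for i in range(1,c):
    if st[i,4]>150:
        r=cv2.minAreaRect(cv2.findNonZero((l==i).astype('uint8')));print(st[i],r[0],onz(w,cv2.boxPoints(r),z).round(1),onz(w,[r[0]],z),depth(w,[ce[i]]))
E
```

```text
[ 515.27388022 -130.87397904  190.78633807] [-1.79965808e+02  8.96597044e-02 -1.76943558e+02] [ 0.98605012  0.45766729 -0.88515871] 21.73014307922824
glass ((218.52703857421875, 164.33786010742188), (30.4138126373291, 29.427419662475586), 9.462322235107422) [[588.55323263 192.98210573  45.5       ]] [[547.8 248.4  45.5]
 [647.  237.3  45.5]
 [629.7 137.1  45.5]
 [531.3 149.7  45.5]]
[ 247  239   60   51 2797] (276.5, 264.0) [[ 488.3 -143.2  226.2]
 [ 487.1 -120.6  226.2]
 [ 508.  -119.1  226.2]
 [ 509.3 -142.5  226.2]] [[ 497.97730003 -131.35902536  226.18633807]] [[ 497.44815296 -131.46524395  227.40794797]]
[ 248  325   57   34 1734] (276.0, 341.4999694824219) [[ 540.9 -141.1  226.2]
 [ 525.4 -141.6  226.2]
 [ 524.1 -118.7  226.2]
 [ 539.6 -117.6  226.2]] [[ 532.40625413 -129.74566205  226.18633807]] [[ 531.33763309 -129.6060378   227.73720476]]
```

Call:
arm_command(
  rows=[
    {"delta_pos": [0,8,0],"roll": 0,"jaw": 0},
    {"delta_pos": [0,24,0],"roll": 0,"jaw": 0},
    {"delta_pos": [0,46,0],"roll": 0,"jaw": 0},
    {"delta_pos": [0,71,0],"roll": 0,"jaw": 0},
    {"delta_pos": [0,97,0],"roll": 0,"jaw": 0},
    {"delta_pos": [0,123,0],"roll": 0,"jaw": 0},
    {"delta_pos": [0,149,0],"roll": 0,"jaw": 0},
    {"delta_pos": [-5,175,0],"roll": 0,"jaw": 0},
    {"delta_pos": [-18,200,0],"roll": 0,"jaw": 0},
    {"delta_pos": [-32,225,0],"roll": 0,"jaw": 0},
    {"delta_pos": [-46,250,0],"roll": 0,"jaw": 0},
    {"delta_pos": [-60,275,0],"roll": 0,"jaw": 0},
    {"delta_pos": [-74,298,0],"roll": 0,"jaw": 0},
    {"delta_pos": [-86,313,0],"roll": 0,"jaw": 0},
    {"delta_pos": [-91,320,0],"roll": 0,"jaw": 0},
    {"delta_pos": [-91,320,0],"roll": 0,"jaw": 0},
    {"delta_pos": [-91,320,0],"roll": 0,"jaw": 0},
    {"delta_pos": [-91,320,0],"roll": 0,"jaw": 0},
  ],
)

```text
time_s: 11.92
ee_pos: [587.9, 192.6, 189.6]
ee_rot: [-179.9, -0.1, -177.0]
force: [0.2, 0.7, -0.7]
gripper_width: 21.5
gripper_force: 20.0
```

```bash
python3 - <<'E'
from h import *
w=shot('wrist','w6');sd=shot('side','side2');s=w['s'];print(s['ee_pos'],s['ee_rot'],s['force'],s['gripper_width'])
# white scanner top in wrist: depth-based points with z 40..51
h,wd=w['z_map'].shape
px=[(x,y) for y in range(0,260,3) for x in range(0,wd,3) if w['z_map'][y,x]>0]
P=depth(w,px);k=(abs(P[:,2]-45.5)<4);Q=P[k];print(k.sum())
r=cv2.minAreaRect(Q[:,:2].astype('float32'));print('scanner top seen',r,cv2.boxPoints(r).round(1))
E
```

```text
[587.90014071 192.55968442 189.56226934] [-1.79947614e+02 -9.10646998e-02 -1.76979442e+02] [ 0.15061646  0.6517427  -0.69602931] 21.48361428087005
2520
scanner top seen ((569.56298828125, 191.46420288085938), (139.65811157226562, 470.5531005859375), 2.871274709701538) [[488.  422.9]
 [511.6 -47. ]
 [651.1 -40. ]
 [627.5 429.9]]
```

View pics/w6.png

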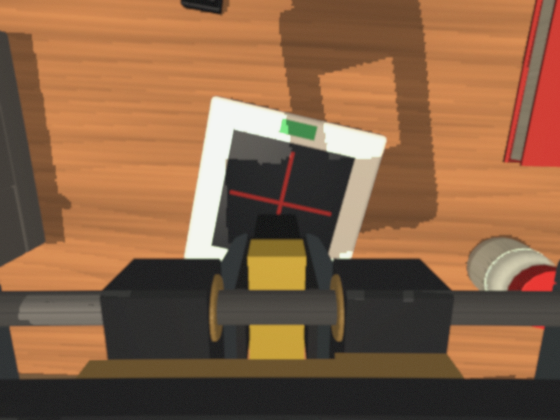

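View pics/side2.png

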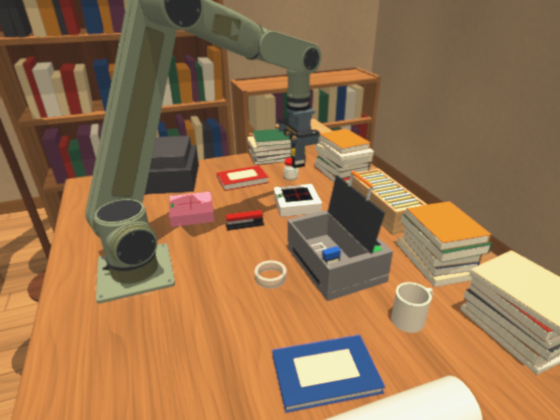

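The wrist view shows the held yellow cartridge with the scanner's red cross centred at (281,203). The side view shows the flap open, the blue cartridge in place and the other things undisturbed.

```bash
python3 - <<'E'
from h import *
w=load('w6')
print('cross',onz(w,[(281,203),(292,153),(230,191),(332,214)],45.5),depth(w,[(275,210)]))
print('corners',onz(w,[(214,97),(385,140)],45.5).round(1), 'glass c',onz(w,[(233,130),(354,158)],45.5).round(1))
s=load('side0');print('side',onz(s,[(302,196)],45.5))
E
```

```text
cross [[588.13754287 196.79893079  45.5       ]
 [544.59002376 203.64073224  45.5       ]
 [579.82887732 152.25075421  45.5       ]
 [595.69113021 242.01224612  45.5       ]] [[595.04151394 191.91467123  44.13032585]]
corners [[503.3 137.9  45.5]
 [530.  280.1  45.5]] glass c [[528.4 153.7  45.5]
 [546.1 256.   45.5]]
side [[602.17700376 175.23852477  45.5       ]]
```

Call:
arm_command(
  rows=[
    {"delta_pos": [-1,2,6],"roll": 0,"jaw": 0},
    {"delta_pos": [-1,2,14],"roll": 0,"jaw": 0},
    {"delta_pos": [-1,2,23],"roll": 0,"jaw": 0},
    {"delta_pos": [-1,2,30],"roll": 0,"jaw": 0},
    {"delta_pos": [-1,2,34],"roll": 0,"jaw": 0},
    {"delta_pos": [-1,2,34],"roll": 0,"jaw": 0},
    {"delta_pos": [-1,2,34],"roll": 0,"jaw": 0},
    {"delta_pos": [-1,2,34],"roll": 0,"jaw": 0},
    {"delta_pos": [-1,2,34],"roll": 0,"jaw": 0},
    {"delta_pos": [-1,2,34],"roll": 0,"jaw": 0},
    {"delta_pos": [-1,2,34],"roll": 0,"jaw": 0},
    {"delta_pos": [-1,2,34],"roll": 0,"jaw": 0},
  ],
)

```text
time_s: 13.02
ee_pos: [589.8, 195.7, 156.2]
ee_rot: [180.0, 0.0, -176.9]
force: [-0.1, -0.3, -0.9]
gripper_width: 21.9
gripper_force: 20.0
```

```bash
python3 - <<'E'
from h import *
s=env.state();print(s['ee_pos'],s['force'],s['gripper_width'],abs(s['qvel']).max())
w=shot('wrist','w7')
m=cv2.inRange(cv2.cvtColor(w['img'],cv2.COLOR_BGR2HSV),(22,130,60),(36,255,255));c,l,st,ce=cv2.connectedComponentsWithStats(m)
for i in range(1,c):
    if st[i,4]>150: print(st[i],depth(w,[ce[i]]))
if abs(s['ee_pos'][2]-156)<3: print(env.job_done())
E
```

```text
[589.82554825 195.69148574 156.17296068] [-0.05505968 -0.34763043 -0.89041078] 21.892144704453646 0.1431665657075634
[ 246  239   61   51 2746] [[572.33576518 195.14441916 192.1696139 ]]
[ 249  325   56   34 1659] [[606.02592488 196.94357589 192.93969288]]
the job is handed in; nothing more can be done
None
```

I handed the job in with the yellow-topped cartridge held upright and still over the white scanner's glass, its underside about 80 mm above it and centred to within a few mm; in the last side view, taken just before the final lowering, the flap was fully open, the blue cartridge was in its bay and the other things were undisturbed.

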